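Lock the seed grid's last corner with a T-key

TASK

Three corners of the seed-sowing grid are already locked with T-keys. Take the loose T-key from its wooden rest, feel its head through the slot of the open corner, push it down against the spring, give it a quarter turn (either way) and let it rise so that it stays locked under the plate. Press gently, never forcing it (under 40 N), and leave the pot, jar and scoop alone.

Things in the scene. Friction and masses are not known exactly. Their poses are not given: they have to be found in the camera images.
- key_grip (a point): Centre of the loose T-key's handle: flat black bar 36 mm long (key x), 10 mm thick (key y), 24 mm tall; key z up along the 9 mm stem. 27 to 31 mm below it is a round collar 22 mm wide, 58 mm below it the T-head's underside. About 110 g. At the start it hangs upright by the collar in the rest; lift it straight up 35 mm to clear.
- key_head (a point): Centre of the underside of the key's steel T-head, which is 32 mm long (key x), 9 mm wide (key y), 8 mm high, parallel to the handle; the same after a half turn.
- rest_top (a point): Centre of the top of the fixed wooden rest, a block 75 x 60 x 42 mm with a slot 37 x 13 mm along its x axis, in which the key stands; z up.
- slot (a point): Nominal centre of the open corner's slot, on top of its grey metal 56 x 56 mm housing, 50 mm above the bench; x along the slot, y across, z up. Slot 38 x 12 mm, plate 8 mm thick. The slotted plate is fitted by hand: parallel to these axes and at this height, but the real slot (with pocket and pad) is up to 7 mm off this point in x and 9 mm in y, differing each time. It does not shift in use.
- pocket (a point): Inside the open corner: nominal centre of the locking pocket's roof, 8 mm below slot, same axes, off by the same amount as the slot. Four ribs under the plate, reaching 14 mm below its top, leave a pocket across the slot: 15 mm wide (x), 42 mm long (y). The head can turn only with its underside over 22 mm below the top; 24 mm is right. Locked, its underside is 16 mm below the top.
- pad_top (a point): Nominal centre of the round sprung pad under the slot, 28 mm wide, its top at rest 12 mm below slot; same axes and same offset. 2 N start it, then 0.5 N per mm; it bottoms 26 mm below the top at about 9 N. Damped, it lifts a turned head into the pocket. An unturned key just stands on it, head's underside 12 mm below the top.
- station: The whole fixed seed grid with its base: grid 260 x 180 mm, 50 mm high, on the +x, +y side of the open corner; origin on the bench straight below slot, same axes. The other corners, at x,y = 0,140; 340,0 and 340,140 mm, carry locked keys with handles across the slots, reaching 104 mm above the bench.
- key: The loose T-key as a whole; its origin and axes are those of key_head.
- pot: Terracotta pot, 90 mm wide, 85 mm high; origin under its centre. Leave alone.
- jar: Glass jar with a steel cap, 64 mm wide, 90 mm high; origin under its centre. Leave alone.
- scoop: Wooden-handled spoon-like seed scoop, 170 mm long, lying on the bench between the rest and the grid; leave alone.
Mind the look-alikes: they are no part of the job. Leave any red or yellow look-alike of the key alone.

How it is judged:
On the way:
1. the T-head has passed right through the slot plate, lying along the slot (z of key_head in the frame of slot below -0.0175 m and horizontal distance between key_head and slot below 0.016 m and angle between the x axis of key_head and the x axis of slot, either way round below 0.4 rad), for 0.05 s.
At the end, for the whole second after the job is handed in: The key stands upright (within 0.15 rad) in the open corner, its head across the slot (within 0.35 rad of square), risen into the pocket (head's underside 13.5 to 19 mm below the plate's top, within 16 mm of the nominal centre), at rest and released (z of key_head in the frame of slot between -0.019 and -0.0135 m and horizontal distance between key_head and slot below 0.016 m and angle between the x axis of key_head and the y axis of slot, either way round below 0.35 rad and angle between key_head's own z axis and vertical below 0.15 rad and linear speed of key below 0.02 m/s); the robot touches nothing.
It fails at once if the key is forced: it presses on the grid or its corner with more than 40 N (contact force between key and station above 40 N).
It fails at once if the pot is disturbed (moved over 20 mm) (distance of pot from where it was at the start of the episode above 0.02 m).
It fails at once if the jar is disturbed (moved over 20 mm) (distance of jar from where it was at the start of the episode above 0.02 m).
It fails at once if the scoop is disturbed (moved over 20 mm) (distance of scoop from where it was at the start of the episode above 0.02 m).
It also fails if it takes over 67 s, if anything falls off the work surface, if the arm or the gripper's body presses on something with over 40 N, if the wrist force passes 120 N, or if a joint passes its speed limit or range.

ROBOT

A 6-joint arm with a two-finger parallel gripper is mounted at the origin on the work surface. World frame = base frame: x ahead of the robot, y to its left, z up, the work surface at z = 0. Lengths are in m, angles in rad, forces in N, time in s.
With the tool pointing down it reaches from about 0.25 to 0.8 m from the base axis. Payload 8.5 kg.
Tool frame: the origin (TCP) lies between the finger pads; the fingertips stand ahead of it and the grasp point (between the pads) lies 5 mm behind it (manip.finger_overhang is the z of the fingertips in the tool frame, in m); z points along the fingers, y is the direction in which the jaws open and shut (so a half turn about z gives the same grasp; the last joint's range is limited). The gripper opens to 85 mm and grips with 20 to 120 N. Pads are 22 mm wide; open, the fingers measure 114 mm over their backs; the gripper's body (76 mm by 85 mm) begins 54 mm behind the grasp point. The pads swing forward as they close: fully open they stand 13 mm farther back than shut.
Start: joints at [1.197, 0.238, -0.013, 1.319, 0, 1.571], TCP at [0.192, 0.489, 0.245] pointing down, gripper open.
Joint ranges: [-2.66, 2.66], [-1.03, 1.9], [-1.14, 1.46], [-1.82, 2.27], [-1.45, 1.34], [-3.14, 3.14]. Speed limits (rad/s): [2.22, 2.22, 2.79, 3.14, 3.14, 3.14].

INTERFACE

Orientations are given as a rotation vector (axis times angle).
In Python, from station import manip, camera, calibration, workorder gives the robot as it stands. The module is installed in compiled form; this text tells all that it offers.
- The arm moves only by the tool carry_out, never from a script. Its argument "motion" is a list of rows, each a list of 7 numbers: the finger opening in cm, from 0 to 8.54, then the shift along the tool's x, y, z in cm, then the turn, a rotation vector about the tool's x, y, z in degrees. A call has 1 to 5 rows; each row shifts and turns the pose as measured when the row begins, along the tool's axes as they then stand; what a row does not reach is not made up. A row lasts 1/8 s, in which the tool goes at most 62.5 mm and 10.7 degrees, less where a joint would pass 70% of its speed; a pose out of reach is approached as far as the arm can. A call with a gripper value outside its range is refused whole. The fingers move at their own pace and stop on an object; the grip force is fixed at half the most. Time passes only in rows, so rows that do not move let the fingers close. It gives the time, the measured TCP pose, the force and the opening at its end, in the units of the state.
- manip.observe(): the state, without advancing time (a new reading comes with each control period).
- camera(name): name is "side" or "top" or "wrist"; returns the picture (420x560x3 uint8, red, green, blue); there is no depth.
- calibration(name): a dict with "fx", "fy", "cx", "cy" (pixels), "R" (3x3) and "t" (3): a world point X has camera coordinates R X + t. Camera axes: x right, y down, z forward; pixel columns grow to the right and rows downward; lengths in m; the calibration is good to about 2 mm. A picture is of the moment at which its call begins: read the wrist's pose just before it. calibration takes no time and is no camera call; for the wrist camera it gives the pose at the moment of the call.
- workorder.sign_off(): hands the job in, once; it reports no verdict.
The state is a dict: "time": time; "joints": joint angles; "dq": joint speeds; "effort": joint torques, N m; "tcp_pos": TCP position; "tcp_rot": TCP orientation; "wrist_force": force on the tool from outside, world axes, zero at the start; "ft_torque": the same for the moment, N m; "finger_gap": opening from 0.0 (shut) to 1.0 (fully open).
Only numpy, scipy, OpenCV 4.12 (cv2) and the standard library are available. Lean on these libraries where they do the work, as an engineer would, in place of code of your own. Each camera call takes 0.05 s, during which the arm holds its last target. There are 200 camera calls.

## Working session

There is one attempt and no reset: what is moved stays moved. The work goes in short steps, Python scripts to look and compute and a tool call to move; the robot and the scene stay as the last step left them, time stands still between calls to the robot, and variables do not carry over. Pictures are saved under pics/ and viewed, about 8 in all and at most 12, crops included, and the job is handed in when it is done.

Besides the shell and the picture viewer there is one more tool, called after "Call:" by a JSON object that holds its "method" and its "body", one argument or row to a line. carry_out: Moves the arm, as the interface text tells. Its arguments: {"type":"object","properties":{"motion":{"type":"array"}},"required":["motion"]}

```bash
mkdir -p pics
cat > h.py <<'E'
import numpy as np, cv2
from station import manip, camera, calibration, workorder
from scipy.spatial.transform import Rotation as Rt
def cal(n):
    c=calibration(n); return c,np.array(c["R"]),np.array(c["t"])
def ray(n,u,v,z,c=None):
    c=c or calibration(n); R=np.array(c["R"]); t=np.array(c["t"])
    d=R.T@np.array([(u-c["cx"])/c["fx"],(v-c["cy"])/c["fy"],1]); o=-R.T@t
    return o+d*(z-o[2])/d[2]
def proj(n,X,c=None):
    c=c or calibration(n); p=np.array(c["R"])@X+np.array(c["t"])
    return np.array([c["fx"]*p[0]/p[2]+c["cx"],c["fy"]*p[1]/p[2]+c["cy"]])
def save(n,f,crop=None,s=1):
    im=camera(n)
    cv2.imwrite("pics/raw_"+f,im[:,:,::-1])
    if crop: im=im[crop[1]:crop[3],crop[0]:crop[2]]
    im=cv2.resize(im,None,fx=s,fy=s,interpolation=cv2.INTER_CUBIC)
    cv2.imwrite("pics/"+f,im[:,:,::-1])
E
python3 - <<'E'
from h import *
print({k:v for k,v in manip.observe().items()}, manip.finger_overhang)
a=camera("top");b=camera("side")
cv2.imwrite("pics/top.png",a[:,:,::-1]);cv2.imwrite("pics/side.png",b[:,:,::-1])
print(calibration("top"),calibration("side"))
E
```

```text
{'time': 0.0, 'joints': array([ 1.19694553e+00,  2.38758011e-01, -1.42429770e-02,  1.31921130e+00,
        1.51361113e-05,  1.57077523e+00]), 'dq': array([ 1.61690933e-03, -2.06868603e-03,  9.43770161e-05, -1.44162259e-03,
       -4.30009910e-04,  2.83815102e-04]), 'effort': array([-7.11621124e-04, -5.38781977e+01,  3.46448851e+01,  1.81703334e-02,
       -2.92168841e-05,  3.08608298e-05]), 'tcp_pos': array([0.19158277, 0.48837004, 0.24469395]), 'tcp_rot': array([-5.83745267e-01, -3.08659915e+00,  2.18083080e-03]), 'wrist_force': array([ 0.15455656, -0.00218472,  1.62679052]), 'ft_torque': array([ 0.03808231, -0.00589472,  0.00069268]), 'finger_gap': 1.00156294279755} 0.014
{'fx': 385.4837930979965, 'fy': 385.4837930979965, 'cx': 285.7372229107435, 'cy': 208.9941563724119, 'R': array([[-0.01038599, -0.9999291 ,  0.00582514],
       [-0.99089825,  0.00950996, -0.13427662],
       [ 0.1342117 , -0.00716671, -0.99092677]]), 't': array([-0.13354078,  0.53844674,  0.77955039])} {'fx': 429.45853207591625, 'fy': 429.45853207591625, 'cx': 282.1114906827728, 'cy': 207.1854241094364, 'R': array([[ 0.70745581, -0.70639504, -0.02263434],
       [-0.37349953, -0.34648854, -0.86049044],
       [ 0.60000364,  0.61721288, -0.50896355]]), 't': array([-0.46577542,  0.21733733,  0.52418745])}
```

View pics/top.png

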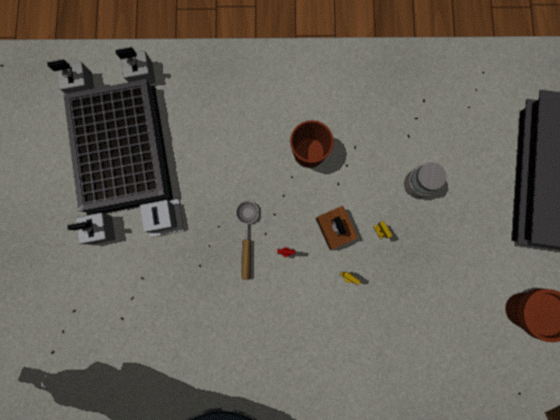

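View pics/side.png

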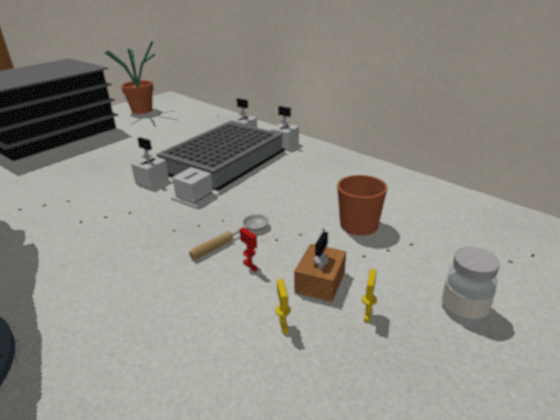

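Top: black key in the wooden rest at (340,227). Look-alikes are red at (286,252) and yellow at (383,230) and (350,278). The open corner is at (156,216) with its slot visible, the pot at (312,143), the jar at (428,180), and the scoop at (247,240). I choose the black key in the rest, and check it in a close crop.

Run:
```python
from h import *
a=cv2.imread("pics/top.png")
A=cv2.resize(a[195:260,305:370],None,fx=6,fy=6,interpolation=cv2.INTER_CUBIC)
B=cv2.resize(a[190:255,125:190],None,fx=6,fy=6,interpolation=cv2.INTER_CUBIC)
cv2.imwrite("pics/c1.png",np.hstack([A,B]))
print("rest",ray("top",337,229,.042),"key",ray("top",340,226,.085),"slot",ray("top",156,216,.05))
for p in [(90,230,.05),(135,65,.05),(72,73,.05)]: print(ray("top",*p))
for n,p in dict(red=(286,252),y1=(383,230),y2=(350,278)).items(): print(n,ray("top",*p,.06))
print("pot",ray("top",312,143,.06),"scoop",ray("top",248,212,.01),ray("top",246,275,.01))
print("side slot",ray("side",193,181,.05),"side key",ray("side",321,243,.073))
```

```text
rest [ 0.49313647 -0.24560307  0.042     ] key [ 0.49552067 -0.24569618  0.085     ] slot [0.52320803 0.13033245 0.05      ]
[0.49546403 0.2650983  0.05      ]
[0.85643366 0.18774582 0.05      ]
[0.83888675 0.32396138 0.05      ]
red [ 0.44600883 -0.13836568  0.06      ]
y1 [ 0.48868668 -0.33713857  0.06      ]
y2 [ 0.39274836 -0.26643964  0.06      ]
pot [ 0.67365968 -0.19551663  0.06      ] scoop [ 0.5348694  -0.05662985  0.01      ] [ 0.39921249 -0.05273268  0.01      ]
side slot [0.51049181 0.10597174 0.05      ] side key [ 0.49830217 -0.2441037   0.073     ]
```

View pics/c1.png

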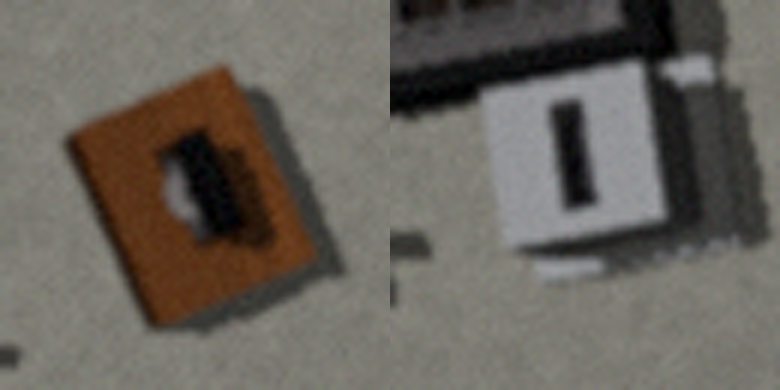

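The crop confirms it: the black handle in the rest, with the rest's long edge running (70,140)→(155,325) in the crop. In the right half the slot is clear, its ends at crop x 175–192, y 103–208.

```bash
cat >> h.py <<'E'
def plan(pos,yaw,pr=True):
    """shift (cm, tool axes now) and turn (deg, tool axes) to TCP pos, tool pointing down, tool x at yaw deg (mod 180, nearest)"""
    s=manip.observe(); R0=Rt.from_rotvec(s["tcp_rot"]); best=None
    for y in (yaw,yaw+180):
        c,sn=np.cos(np.radians(y)),np.sin(np.radians(y))
        T=Rt.from_matrix(np.array([[c,sn,0],[sn,-c,0],[0,0,-1]]))
        r=(R0.inv()*T).as_rotvec(degrees=True)
        if best is None or np.linalg.norm(r)<np.linalg.norm(best): best=r
    M=R0.as_matrix()
    print("t",s["time"],"tcp",s["tcp_pos"].round(4),"yaw",np.degrees(np.arctan2(M[1,0],M[0,0])).round(2),"F",s["wrist_force"].round(1),"gap",round(s["finger_gap"],3),"j",s["joints"].round(2))
    print("shift cm",(M.T@(np.array(pos)-s["tcp_pos"])*100).round(2),"turn",best.round(2))
E
python3 - <<'E'
from h import *
f=lambda x,y,z,ox=305,oy=195:ray("top",x/6+ox-.4,y/6+oy-.4,z)[:2]
c=[f(70,140,.042),f(155,325,.042),f(315,257,.042),f(225,65,.042)]
print(np.mean(c,0),[np.linalg.norm(c[i]-c[i-1]) for i in range(4)])
d=c[0]-c[1];e=c[3]-c[2];print("yaw",np.degrees(np.arctan2(d[1],d[0])),np.degrees(np.arctan2(e[1],e[0])))
g=lambda x,y,z:f(x,y,z,125,190)
a,b=g(175,103,.05),g(192,208,.05);print("slot",(a+b)/2,np.linalg.norm(a-b),np.degrees(np.arctan2(*(a-b)[::-1])))
h=[g(91,90,.05),g(252,63,.05),g(277,215,.05),g(120,247,.05)]
print("housing",np.mean(h,0),[np.linalg.norm(h[i]-h[i-1]) for i in range(4)])
plan([.495,-.245,.2],24.5)
print(calibration("wrist"))
E
```

```text
[ 0.4967238  -0.24458568] [np.float64(0.06086055683519543), np.float64(0.07049830145252414), np.float64(0.06074748575153083), np.float64(0.07375761135234014)]
yaw 23.462761082672923 23.386664623621648
slot [0.52428951 0.13206855] 0.037300985713338786 11.039898474009922
housing [0.52496382 0.13155768] [np.float64(0.05599666606412134), np.float64(0.0561686182500159), np.float64(0.0540890501347016), np.float64(0.05456713090556706)]
t 0.1 tcp [0.1916 0.4884 0.2447] yaw 158.58 F [-0.5  0.7 -0.1] gap 1.004 j [ 1.2   0.24 -0.01  1.32 -0.    1.57]
shift cm [-55.03 -57.19   4.55] turn [-7.000e-02 -3.000e-02 -4.592e+01]
{'fx': 312.45100939853967, 'fy': 312.45100939853967, 'cx': 282.86240236068, 'cy': 209.9008068989859, 'R': array([[ 3.65460448e-01,  9.30826656e-01, -6.30806127e-04],
       [ 8.89360458e-01, -3.48979845e-01,  2.95382877e-01],
       [ 2.74730117e-01, -1.08511773e-01, -9.55378751e-01]]), 't': array([-0.52402609, -0.03873648,  0.37984128])}
```

Call:
{"method": "carry_out", "body": {
  "motion": [
    [8.5, -4.1, -4.3, 0, 0, 0, -9],
    [8.5, -3.4, -4.9, 0, 0, 0, -9],
    [8.5, -2.6, -5.4, 0, 0, 0, -9],
    [8.5, -1.7, -5.8, 0, 0, 0, -9],
    [8.5, -0.7, -6, 0, 0, 0, -9]
  ]
}}

```text
time: 0.72
tcp_pos: [0.3017, 0.2209, 0.243]
tcp_rot: [0.623, -3.077, 0.005]
wrist_force: [0.8, 0.8, 0.5]
finger_gap: 0.997
```

```bash
python3 -c "
from h import *
plan([.496,-.245,.19],23.5)"
```

```text
t 0.725 tcp [0.3017 0.2209 0.243 ] yaw -157.1 F [0.8 0.8 0.5] gap 0.997 j [ 0.63 -0.02 -0.32  1.27 -0.    0.23]
shift cm [  0.22 -50.47   5.43] turn [-0.14 -0.14 -0.6 ]
```

Call:
{"method": "carry_out", "body": {
  "motion": [
    [8.5, 0, -6.1, 0.6, 0, 0, -0.6],
    [8.5, 0, -6.1, 0.6, 0, 0, 0],
    [8.5, 0, -6.1, 0.6, 0, 0, 0],
    [8.5, 0, -6.1, 0.6, 0, 0, 0],
    [8.5, 0, -6.1, 0.6, 0, 0, 0]
  ]
}}

```text
time: 1.35
tcp_pos: [0.4244, -0.0654, 0.2138]
tcp_rot: [-0.646, 3.073, -0.004]
wrist_force: [1.2, 0.4, 1.4]
finger_gap: 0.997
```

Call:
{"method": "carry_out", "body": {
  "motion": [
    [8.5, 0, -6, 0.6, 0, 0, 0],
    [8.5, 0, -6, 0.6, 0, 0, 0],
    [8.5, 0, -6, 0.6, 0, 0, 0],
    [8.5, 0, -2, 0.6, 0, 0, 0],
    [8.5, 0, 0, 0, 0, 0, 0]
  ]
}}

```text
time: 1.98
tcp_pos: [0.506, -0.2587, 0.1867]
tcp_rot: [0.637, -3.076, 0.0]
wrist_force: [-0.2, -0.4, -0.1]
finger_gap: 0.996
```

```bash
python3 -c "
from h import *
plan([.496,-.245,.19],23.5)
save('wrist','w1.png')
print(proj('wrist',np.array([.496,-.245,.085])))"
```

```text
t 1.975 tcp [ 0.506  -0.2587  0.1867] yaw -156.59 F [-0.2 -0.4 -0.1] gap 0.996 j [-0.47  0.34 -0.03  1.21 -0.   -0.88]
shift cm [ 0.38  1.65 -0.33] turn [ 0.   -0.02 -0.09]
[303.98643223 209.91108923]
```

View pics/w1.png

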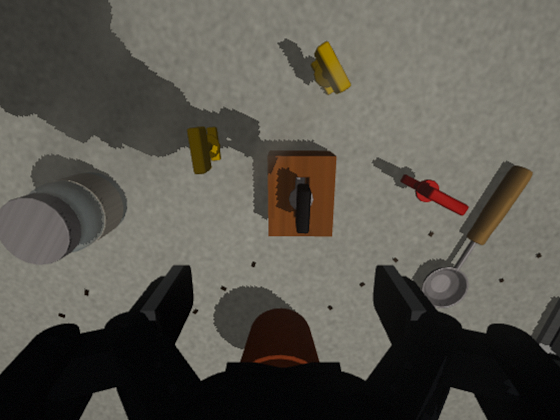

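Wrist view: the black key stands in the rest at (303,206), and its predicted top centre was (304,210). Red at (433,195), yellow at (205,150) and (330,68), and the pot is at the bottom at (280,340). I compare the predicted outline numerically.

Run:
```python
from h import *
im=cv2.imread('pics/raw_w1.png')
m=(im.max(2)<60).astype(np.uint8); m[:160]=0;m[240:]=0;m[:,:275]=0;m[:,330:]=0
n,l,st,c=cv2.connectedComponentsWithStats(m)
for i in range(1,n):
    if st[i,4]>50: print(st[i],c[i])
k=1+np.argmax(st[1:,4])
for r in range(176,238,5):
    x=np.where(l[r]==k)[0]; print(r,x.min() if len(x) else '',x.max() if len(x) else '')
a=np.radians(23.5); ex=np.array([np.cos(a),np.sin(a),0]); ey=np.array([-ex[1],ex[0],0])
C=np.array([.496,-.245,.085])
for sx in(-.018,.018):
  for sy in (-.005,.005):
    for z in (0,-.024): print(sx,sy,z,proj('wrist',C+sx*ex+sy*ey+np.array([0,0,z])).round(1))
```

```text
[ 276  168   35   66 1486] [294.69650067 197.69851952]
176 279 296
181 278 308
186 277 308
191 278 310
196 278 310
201 279 310
206 277 309
211 289 309
216 294 309
221 296 309
226 296 308
231 297 308
236  
-0.018 -0.005 0 [297.8 187.2]
-0.018 -0.005 -0.024 [296.5 180.7]
-0.018 0.005 0 [311.  187.2]
-0.018 0.005 -0.024 [308.5 180.7]
0.018 -0.005 0 [297.2 231.6]
0.018 -0.005 -0.024 [296.  221.6]
0.018 0.005 0 [309.9 231.6]
0.018 0.005 -0.024 [307.6 221.6]
```

Call:
{"method": "carry_out", "body": {
  "motion": [
    [5, 0.4, 1.6, 0, 0, 0, 0],
    [5, 0, 0, 3, 0, 0, 0],
    [5, 0, 0, 3, 0, 0, 0],
    [5, 0, 0, 3, 0, 0, 0],
    [5, 0, 0, 1.5, 0, 0, 0]
  ]
}}

```text
time: 2.65
tcp_pos: [0.492, -0.2341, 0.0841]
tcp_rot: [-0.65, 3.07, -0.002]
wrist_force: [-0.2, 0.0, 0.1]
finger_gap: 0.587
```

```bash
python3 -c "
from h import *
plan([.496,-.245,.070],23.5)"
```

```text
t 2.65 tcp [ 0.492  -0.2341  0.0841] yaw -156.08 F [-0.2  0.   0.1] gap 0.587 j [-0.44  0.37 -0.26  0.94  0.   -0.86]
shift cm [ 0.08 -1.15  1.41] turn [-0.1   0.18  0.42]
```

Call:
{"method": "carry_out", "body": {
  "motion": [
    [5, 0, -1.1, 0.3, 0, 0, 0],
    [5, 0, 0, 0, 0, 0, 0],
    [5, 0, 0, 0, 0, 0, 0]
  ]
}}

```text
time: 3.02
tcp_pos: [0.4957, -0.2412, 0.083]
tcp_rot: [-0.656, 3.068, -0.002]
wrist_force: [-0.2, -0.5, -0.3]
finger_gap: 0.588
```

```bash
python3 -c "
from h import *
plan([.496,-.245,.070],23.5)"
```

```text
t 3.025 tcp [ 0.4957 -0.2412  0.083 ] yaw -155.87 F [-0.2 -0.5 -0.3] gap 0.588 j [-0.45  0.38 -0.24  0.94  0.   -0.87]
shift cm [ 0.13 -0.35  1.3 ] turn [-0.11  0.21  0.63]
```

Call:
{"method": "carry_out", "body": {
  "motion": [
    [5, 0.1, -0.3, 0.8, 0, 0, 0.6],
    [5, 0, -0.1, 0.6, 0, 0, 0],
    [5, 0, 0, 0, 0, 0, 0]
  ]
}}

```text
time: 3.4
tcp_pos: [0.4969, -0.2458, 0.069]
tcp_rot: [-0.638, 3.071, -0.003]
wrist_force: [0.5, -0.6, -0.9]
finger_gap: 0.588
```

```bash
python3 -c "
from h import *
plan([.496,-.245,.070],23.5)"
```

```text
t 3.4 tcp [ 0.4969 -0.2458  0.069 ] yaw -156.53 F [ 0.5 -0.6 -0.9] gap 0.588 j [-0.46  0.4  -0.26  0.91  0.   -0.87]
shift cm [ 0.05  0.11 -0.1 ] turn [-0.18  0.27 -0.03]
```

Within 1 mm, so I close the fingers.

Call:
{"method": "carry_out", "body": {
  "motion": [
    [0, 0, 0, 0, 0, 0, 0],
    [0, 0, 0, 0, 0, 0, 0],
    [0, 0, 0, 0, 0, 0, 0],
    [0, 0, 0, 0, 0, 0, 0],
    [0, 0, 0, 0, 0, 0, 0]
  ]
}}

```text
time: 4.03
tcp_pos: [0.4968, -0.2459, 0.0689]
tcp_rot: [-0.638, 3.071, -0.003]
wrist_force: [-0.8, 0.4, -0.9]
finger_gap: 0.109
```

Call:
{"method": "carry_out", "body": {
  "motion": [
    [0, 0, 0, 0, 0, 0, 0],
    [0, 0, 0, -1, 0, 0, 0],
    [0, 0, 0, -2, 0, 0, 0],
    [0, 0, 0, -3, 0, 0, 0],
    [0, 0, 0, -3, 0, 0, 0]
  ]
}}

```text
time: 4.65
tcp_pos: [0.4949, -0.2449, 0.1608]
tcp_rot: [-0.639, 3.075, 0.002]
wrist_force: [0.8, -0.4, -1.2]
finger_gap: 0.104
```

```bash
python3 -c "
from h import *
plan([.524,.131,.17],10.5)"
```

```text
t 4.65 tcp [ 0.4949 -0.2449  0.1608] yaw -156.54 F [ 0.8 -0.4 -1.2] gap 0.104 j [-0.46  0.32 -0.11  1.13  0.   -0.87]
shift cm [-17.64  33.33  -0.86] turn [ 0.06  0.08 12.96]
```

Call:
{"method": "carry_out", "body": {
  "motion": [
    [0, -2.3, 4.4, -0.3, 0, 0, 6.5],
    [0, -1.8, 4.7, -0.3, 0, 0, 6.5],
    [0, -1.3, 4.8, -0.2, 0, 0, 0],
    [0, -1.3, 4.8, 0, 0, 0, 0],
    [0, -1.3, 4.8, 0, 0, 0, 0]
  ]
}}

```text
time: 5.28
tcp_pos: [0.5182, 0.0063, 0.1757]
tcp_rot: [-0.263, 3.12, -0.003]
wrist_force: [2.0, -0.9, -1.8]
finger_gap: 0.108
```

Call:
{"method": "carry_out", "body": {
  "motion": [
    [0, -1.3, 4.8, 0, 0, 0, 0],
    [0, -1, 3.5, 0, 0, 0, 0],
    [0, -0.3, 1, 0, 0, 0, 0],
    [0, 0, 0, 0, 0, 0, 0]
  ]
}}

```text
time: 5.78
tcp_pos: [0.5282, 0.1085, 0.1783]
tcp_rot: [-0.27, 3.117, -0.003]
wrist_force: [0.6, -0.6, -1.6]
finger_gap: 0.105
```

```bash
python3 -c "
from h import *
plan([.524,.131,.17],10.5)"
```

```text
t 5.775 tcp [0.5282 0.1085 0.1783] yaw -170.08 F [ 0.6 -0.6 -1.6] gap 0.105 j [ 0.2   0.28 -0.13  1.15 -0.    0.03]
shift cm [0.04 2.29 0.82] turn [-0.17  0.72 -0.58]
```

```bash
python3 -c "
from h import *
import h
c=calibration('wrist')
save('wrist','w2.png')
print(proj('wrist',np.array([.5243,.132,.05]),c), c)
import pickle; pickle.dump(c,open('c2.pkl','wb'))"
```

```text
[311.72142352 203.43431292] {'fx': 312.45100939853967, 'fy': 312.45100939853967, 'cx': 282.86240236068, 'cy': 209.9008068989859, 'R': array([[-0.17188352,  0.98511511, -0.0020687 ],
       [ 0.93719018,  0.16416785,  0.30777182],
       [ 0.30353028,  0.05096214, -0.95145795]]), 't': array([-0.01507714, -0.53397022,  0.14951776])}
```

View pics/w2.png

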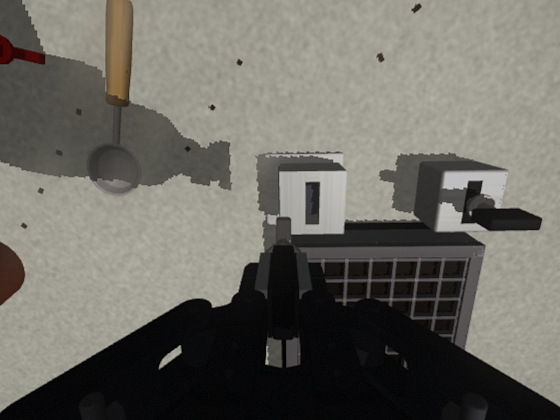

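The slot shows clearly at about (312,203) on the housing. The key, with its head tip at (284,222), is held well aligned.

Run:
```python
from h import *
import pickle; c=pickle.load(open('c2.pkl','rb'))
im=cv2.imread('pics/raw_w2.png'); g=cv2.cvtColor(im,cv2.COLOR_BGR2GRAY)
print(g[203,280:346]); print(g[160:240,312])
s=g[165:232,284:342]; m=(s<110).astype(np.uint8)
n,l,st,ce=cv2.connectedComponentsWithStats(m)
for i in range(1,n):
    if st[i,4]>60:
        r=cv2.minAreaRect(np.argwhere(l==i)[:,::-1].astype(np.float32)); b=cv2.boxPoints(r)+[284,165]
        P=np.array([ray('wrist',*p,.05,c)[:2] for p in b]); print(b.round(1),P.round(4),P.mean(0),[np.linalg.norm(P[k]-P[k-1]).round(4) for k in range(4)])
# housing top outline
m=(g>150).astype(np.uint8); n,l,st,ce=cv2.connectedComponentsWithStats(m); k=l[203,290]
print(st[k]); q=np.argwhere(l==k)[:,::-1].astype(np.float32)
b=cv2.boxPoints(cv2.minAreaRect(q)); print(b)
print(np.array([ray('wrist',*p,.05,c)[:2] for p in b]).mean(0))
A=cv2.resize(im[150:380,230:350],None,fx=2.6,fy=2.6,interpolation=cv2.INTER_CUBIC); A=np.clip(A.astype(float)*1.0,0,255)
B=cv2.resize(np.clip(im[150:380,230:350]*4.,0,255).astype(np.uint8),None,fx=2.6,fy=2.6)
cv2.imwrite('pics/c2.png',np.hstack([A.astype(np.uint8),B]))
M=Rt.from_rotvec(manip.observe()['tcp_rot']).as_matrix(); t=manip.observe()['tcp_pos']
for d in (.054,.046):
  for x in(-.016,.016): print('head',d,x,[proj('wrist',t+M@np.array([x,y,d]),c).round(1) for y in (-.0045,.0045)])
```

```text
[153 173 171 169 166 164 164 166 170 168 168 166 170 172 172 171 173 174
 173 171 168 173 175 174 176 124  66  58  61  60  64  61  52  39  35  34
  36  35  37 123 174 183 182 179 178 177 177 177 182 182 179 180 183 185
 184 183 184 184 184 184 183 186 187 186 184 172]
[ 81  83  77  65  60  61  62  60  62  60  53 151 187 182 181 184 181 178
 178 179 184 141  63  28  38  38  35  34  35  52  66  63  54  47  45  46
  45  37  34  34  36  36  53  52  45  46  45  46  39  35  36  35  33  31
  46  57  58  59  61  60  58  60  56  54 118 165 173 173 172 169 166 168
 171 153  85  31  37  38  37  38]
[[284. 165.]
 [341. 165.]
 [341. 170.]
 [284. 170.]] [[0.4958 0.1029]
 [0.4877 0.1492]
 [0.4918 0.1501]
 [0.4999 0.1036]] [0.4937977  0.12643203] [np.float64(0.0042), np.float64(0.047), np.float64(0.0042), np.float64(0.0472)]
[[304.8 223. ]
 [306.  181.6]
 [319.4 182. ]
 [318.2 223.4]] [[0.5429 0.1296]
 [0.5064 0.1235]
 [0.5048 0.1346]
 [0.5412 0.1412]] [0.52381625 0.13221143] [np.float64(0.0117), np.float64(0.037), np.float64(0.0112), np.float64(0.037)]
[[284. 217.]
 [290. 217.]
 [290. 231.]
 [284. 231.]] [[0.5405 0.1107]
 [0.5396 0.1159]
 [0.5525 0.1182]
 [0.5534 0.113 ]] [0.54651382 0.11444466] [np.float64(0.0131), np.float64(0.0052), np.float64(0.0131), np.float64(0.0053)]
[     0      0    560    411 117123]
[[-1.255263e-14  0.000000e+00]
 [ 5.590000e+02  0.000000e+00]
 [ 5.590000e+02  4.100000e+02]
 [ 0.000000e+00  4.100000e+02]]
[0.57064369 0.11136893]
head 0.054 -0.016 [array([276. , 260.9]), array([289.9, 260.9])]
head 0.054 0.016 [array([275.7, 213.8]), array([290.3, 213.8])]
head 0.046 -0.016 [array([275.8, 266.7]), array([290.2, 266.7])]
head 0.046 0.016 [array([275.4, 218. ]), array([290.6, 218. ])]
```

View pics/c2.png

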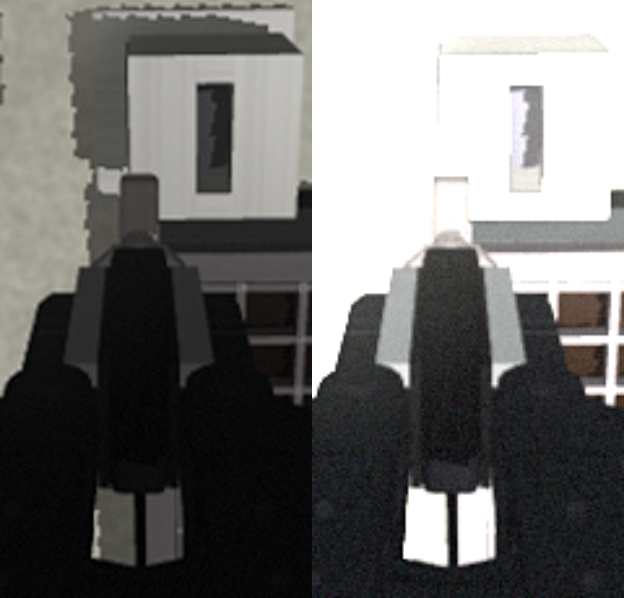

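```bash
python3 -c "
from h import *
plan([.5225,.132,.118],9.8)"
```

```text
t 5.825 tcp [0.5282 0.108  0.1783] yaw -170.12 F [ 0.8  0.8 -1.1] gap 0.105 j [ 0.2   0.28 -0.13  1.15 -0.    0.03]
shift cm [0.23 2.48 6.02] turn [-0.16  0.72  0.08]
```

Call:
{"method": "carry_out", "body": {
  "motion": [
    [0, 0.2, 1.5, 0, 0, 0.7, 0],
    [0, 0, 1, 0.5, 0, 0, 0],
    [0, 0, 0, 2.5, 0, 0, 0],
    [0, 0, 0, 2.5, 0, 0, 0],
    [0, 0, 0, 0.3, 0, 0, 0]
  ]
}}

```text
time: 6.45
tcp_pos: [0.5214, 0.1318, 0.1187]
tcp_rot: [-0.264, 3.13, -0.005]
wrist_force: [-0.6, -0.6, -0.6]
finger_gap: 0.107
```

```bash
python3 -c "
from h import *
plan([.5225,.132,.113],9.8)"
```

```text
t 6.45 tcp [0.5214 0.1318 0.1187] yaw -170.37 F [-0.6 -0.6 -0.6] gap 0.107 j [ 0.25  0.33 -0.22  1.02 -0.    0.08]
shift cm [-0.12  0.01  0.57] turn [-0.17 -0.01 -0.17]
```

Call:
{"method": "carry_out", "body": {
  "motion": [
    [0, -0.1, 0, 0.4, 0, 0, 0],
    [0, 0, 0, 0, 0, 0, 0]
  ]
}}

```text
time: 6.7
tcp_pos: [0.5228, 0.1321, 0.1153]
tcp_rot: [-0.263, 3.13, -0.005]
wrist_force: [-0.2, 0.0, -1.8]
finger_gap: 0.106
```

Run:
```python
from h import *
plan([.5225,.132,.113],9.8)
import pickle; pickle.dump(calibration('wrist'),open('c3.pkl','wb'))
a=camera('wrist');b=camera('side')
cv2.imwrite('pics/raw_w3.png',a[:,:,::-1]);cv2.imwrite('pics/raw_s3.png',b[:,:,::-1])
A=cv2.resize(a[140:260,220:340],(480,480),interpolation=cv2.INTER_CUBIC)
cx=b[100:220,140:220]; B=cv2.resize(cx,(320,480),interpolation=cv2.INTER_CUBIC)
cv2.imwrite('pics/c3.png',np.hstack([A,B])[:,:,::-1])
s=manip.observe();M=Rt.from_rotvec(s['tcp_rot']).as_matrix(); t=s['tcp_pos']
for d in (.054,.046):
  for x in(-.016,.016): print('head w',x,[proj('wrist',t+M@np.array([x,y,d])).round(1) for y in (-.0045,.0045)],'side',[proj('side',t+M@np.array([x,y,d])).round(1) for y in (-.0045,.0045)])
Y=np.radians(9.8);ex=np.array([np.cos(Y),np.sin(Y),0]);ey=np.array([-ex[1],ex[0],0]);S=np.array([.524,.1325,.05])
for x in(-.019,.019): 
  print('slot w',[proj('wrist',S+x*ex+y*ey).round(1) for y in(-.006,.006)],'side',[proj('side',S+x*ex+y*ey).round(1) for y in(-.006,.006)])
```

```text
t 6.7 tcp [0.5228 0.1321 0.1153] yaw -170.39 F [-0.2  0.  -1.8] gap 0.106 j [ 0.25  0.34 -0.22  1.01 -0.    0.08]
shift cm [0.03 0.   0.23] turn [-0.17  0.03 -0.19]
head w -0.016 [array([276.8, 261.1]), array([290.7, 261.1])] side [array([197.2, 167.7]), array([194.2, 166.7])]
head w 0.016 [array([276.5, 214. ]), array([291.1, 214. ])] side [array([186. , 173.4]), array([182.9, 172.3])]
head w -0.016 [array([276.6, 266.9]), array([291.1, 266.9])] side [array([196.7, 164.2]), array([193.7, 163.2])]
head w 0.016 [array([276.3, 218.2]), array([291.5, 218.2])] side [array([185.4, 169.8]), array([182.3, 168.8])]
slot w [array([275.1, 205.4]), array([293.5, 205.3])] side [array([186.4, 179.1]), array([182.3, 177.6])]
slot w [array([275.7, 258.5]), array([293.2, 258.4])] side [array([199.6, 172.2]), array([195.5, 170.9])]
```

View pics/c3.png

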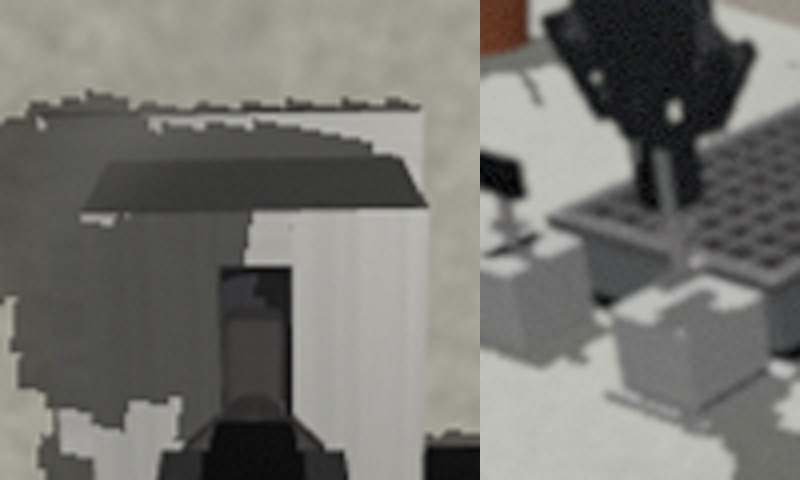

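Wrist crop: slot columns 274.5–293, head 275.8–291, so it is centred across to 0.3 mm. Along x the two agree within 1 mm. I descend in small steps and watch the force.

Call:
{"method": "carry_out", "body": {
  "motion": [
    [0, 0, 0, 0.6, 0, 0, 0],
    [0, 0, 0, 0.5, 0, 0, 0],
    [0, 0, 0, 0.4, 0, 0, 0],
    [0, 0, 0, 0.3, 0, 0, 0]
  ]
}}

```text
time: 7.3
tcp_pos: [0.5237, 0.1322, 0.0975]
tcp_rot: [-0.263, 3.127, -0.004]
wrist_force: [-0.2, -0.0, -1.0]
finger_gap: 0.104
```

```bash
python3 -c "
from h import *
plan([.5228,.1321,.080],9.8)"
```

```text
t 7.3 tcp [0.5237 0.1322 0.0975] yaw -170.4 F [-0.2 -0.  -1. ] gap 0.104 j [ 0.25  0.35 -0.25  0.97 -0.    0.08]
shift cm [0.09 0.01 1.75] turn [-0.15  0.18 -0.2 ]
```

No contact force with the head about 6 mm into the slot. I continue to the pad.

Call:
{"method": "carry_out", "body": {
  "motion": [
    [0, 0.1, 0, 0.4, 0, 0, 0],
    [0, 0, 0, 0.4, 0, 0, 0],
    [0, 0, 0, 0.3, 0, 0, 0]
  ]
}}

```text
time: 7.68
tcp_pos: [0.5227, 0.132, 0.0861]
tcp_rot: [-0.263, 3.127, -0.004]
wrist_force: [-1.1, 0.2, 3.7]
finger_gap: 0.107
```

```bash
python3 -c "
from h import *
plan([.5232,.1321,.080],9.8)"
```

```text
t 7.675 tcp [0.5227 0.132  0.0861] yaw -170.4 F [-1.1  0.2  3.7] gap 0.107 j [ 0.25  0.36 -0.27  0.94 -0.    0.08]
shift cm [-0.05  0.01  0.61] turn [-0.15  0.19 -0.2 ]
```

Pad force gives about 17.6 mm depth and the TCP height gives 17.9 mm, so they agree.

Call:
{"method": "carry_out", "body": {
  "motion": [
    [0, 0, 0, 0.3, 0, 0, 0],
    [0, 0, 0, 0.3, 0, 0, 0],
    [0, 0, 0, 0, 0, 0, 0]
  ]
}}

```text
time: 8.05
tcp_pos: [0.5227, 0.132, 0.0805]
tcp_rot: [-0.263, 3.126, -0.004]
wrist_force: [-2.5, -0.2, 6.2]
finger_gap: 0.114
```

```bash
python3 -c "
from h import *
plan([.5232,.1321,.080],9.8)"
```

```text
t 8.05 tcp [0.5227 0.132  0.0805] yaw -170.39 F [-2.5 -0.2  6.2] gap 0.114 j [ 0.25  0.37 -0.28  0.92 -0.    0.08]
shift cm [-0.05  0.    0.05] turn [-0.15  0.23 -0.19]
```

Call:
{"method": "carry_out", "body": {
  "motion": [
    [0, 0.1, 0, 0.15, 0, 0, 0],
    [0, 0, 0, 0, 0, 0, 5],
    [0, 0, 0, 0, 0, 0, 8],
    [0, 0, 0, 0, 0, 0, 8]
  ]
}}

```text
time: 8.55
tcp_pos: [0.5237, 0.1323, 0.0809]
tcp_rot: [0.327, 3.115, 0.001]
wrist_force: [-0.1, -0.8, 6.4]
finger_gap: 0.111
```

```bash
python3 -c "
from h import *
plan([.5228,.1321,.080],99.8)
print(manip.observe()['ft_torque'])"
```

```text
t 8.55 tcp [0.5237 0.1323 0.0809] yaw 168.03 F [-0.1 -0.8  6.4] gap 0.111 j [ 0.25  0.36 -0.28  0.92 -0.    0.46]
shift cm [ 0.08 -0.04  0.09] turn [ 0.39  0.43 68.23]
[-0.06707984  0.22303813 -0.01539002]
```

Turning freely: 21.6° with negligible torque.

Call:
{"method": "carry_out", "body": {
  "motion": [
    [0, 0.05, 0, 0.1, 0, 0, 10],
    [0, 0, 0, 0.05, 0, 0, 10],
    [0, 0, 0, 0.05, 0, 0, 10],
    [0, 0, 0, 0.05, 0, 0, 10],
    [0, 0, 0, 0.05, 0, 0, 10]
  ]
}}

```text
time: 9.18
tcp_pos: [0.5262, 0.1328, 0.0805]
tcp_rot: [1.649, 2.657, 0.014]
wrist_force: [-0.6, -1.0, 7.2]
finger_gap: 0.108
```

```bash
python3 -c "
from h import *
plan([.5230,.1323,.080],99.8)
print(manip.observe()['ft_torque'])"
```

```text
t 9.175 tcp [0.5262 0.1328 0.0805] yaw 116.36 F [-0.6 -1.   7.2] gap 0.108 j [ 0.25  0.36 -0.28  0.91 -0.    1.36]
shift cm [ 0.1  -0.31  0.04] turn [ 0.92  0.28 16.56]
[-0.17334469  0.18812003  0.03464585]
```

Call:
{"method": "carry_out", "body": {
  "motion": [
    [0, 0.1, -0.3, 0.05, 0.5, 0, 8],
    [0, 0, -0.1, 0.05, 0.4, 0, 8],
    [0, 0, 0, 0, 0, 0, 0.5],
    [0, 0, 0, 0, 0, 0, 0]
  ]
}}

```text
time: 9.68
tcp_pos: [0.5251, 0.1326, 0.0816]
tcp_rot: [2.032, 2.384, 0.004]
wrist_force: [-2.4, -0.0, 4.6]
finger_gap: 0.107
```

```bash
python3 -c "
from h import *
plan([.5238,.1335,.080],99.8)
print(manip.observe()['ft_torque'])"
```

```text
t 9.675 tcp [0.5251 0.1326 0.0816] yaw 99.12 F [-2.4 -0.   4.6] gap 0.107 j [ 0.25  0.37 -0.27  0.92 -0.01  1.66]
shift cm [ 0.11 -0.12  0.16] turn [ 0.46  0.29 -0.67]
[-0.15035724  0.66968279  0.01955773]
```

Call:
{"method": "carry_out", "body": {
  "motion": [
    [0, 0, -0.1, 0, 0.4, 0, 0],
    [0, 0, 0, -0.2, 0, 0, 0],
    [0, 0, 0, -0.15, 0, 0, 0]
  ]
}}

```text
time: 10.05
tcp_pos: [0.5251, 0.1326, 0.0861]
tcp_rot: [2.034, 2.386, -0.001]
wrist_force: [-1.1, -0.6, 2.6]
finger_gap: 0.107
```

```bash
python3 -c "
from h import *
plan([.5238,.1335,.086],99.8)
print(manip.observe()['ft_torque'])"
```

```text
t 10.05 tcp [0.5251 0.1326 0.0861] yaw 99.12 F [-1.1 -0.6  2.6] gap 0.107 j [ 0.25  0.37 -0.26  0.94 -0.01  1.66]
shift cm [ 0.11 -0.12  0.  ] turn [ 0.2   0.29 -0.68]
[-0.1604079   0.29649691  0.00339495]
```

Call:
{"method": "carry_out", "body": {
  "motion": [
    [4, 0, 0, 0, 0, 0, 0],
    [4, 0, 0, 0, 0, 0, 0],
    [4, 0, 0, 0, 0, 0, 0],
    [4, 0, 0, 0, 0, 0, 0],
    [4, 0, 0, 0, 0, 0, 0]
  ]
}}

```text
time: 10.68
tcp_pos: [0.5248, 0.1325, 0.0853]
tcp_rot: [2.034, 2.387, -0.002]
wrist_force: [-0.4, -0.1, -0.1]
finger_gap: 0.472
```

Call:
{"method": "carry_out", "body": {
  "motion": [
    [4, 0, 0, -2, 0, 0, 0],
    [4, 0, 0, -4, 0, 0, 0],
    [4, 0, 0, -4, 0, 0, 0],
    [4, 0, 0, -1, 0, 0, 0],
    [4, 0, 0, 0, 0, 0, 0]
  ]
}}

```text
time: 11.3
tcp_pos: [0.5237, 0.1329, 0.1971]
tcp_rot: [2.035, 2.388, -0.005]
wrist_force: [0.4, 0.6, -0.9]
finger_gap: 0.464
```

Run:
```python
from h import *
plan([.5238,.1335,.086],99.8)
a=camera('wrist');b=camera('side')
cv2.imwrite('pics/raw_w4.png',a[:,:,::-1]);cv2.imwrite('pics/raw_s4.png',b[:,:,::-1])
A=cv2.resize(a[120:280,200:360],(480,480),interpolation=cv2.INTER_CUBIC)
B=cv2.resize(b[110:220,120:200],(349,480),interpolation=cv2.INTER_CUBIC)[:,:320]
cv2.imwrite('pics/c4.png',np.hstack([A,B])[:,:,::-1])
for z in (.080,.092,.104):
  P=np.array([.5242,.1325,z]); Y=np.radians(99.8); ex=np.array([np.cos(Y),np.sin(Y),0])
  print(z,[(proj('side',P+d*ex)).round(1) for d in(-.018,0,.018)],[(proj('wrist',P+d*ex)).round(1) for d in(-.018,0,.018)])
```

```text
t 11.3 tcp [0.5237 0.1329 0.1971] yaw 99.12 F [ 0.4  0.6 -0.9] gap 0.464 j [ 0.25  0.28 -0.07  1.21 -0.01  1.66]
shift cm [ 0.12  0.02 11.1 ] turn [ 0.    0.3  -0.68]
0.08 [array([195.5, 163.7]), array([189.2, 161.7]), array([183.1, 159.7])] [array([284.3, 229.1]), array([284.1, 208.5]), array([283.8, 187.1])]
0.092 [array([194.7, 158.2]), array([188.4, 156.3]), array([182.2, 154.4])] [array([284.4, 234.4]), array([284.1, 213.1]), array([283.9, 190.7])]
0.104 [array([194. , 152.7]), array([187.6, 150.8]), array([181.4, 149. ])] [array([284.4, 240.3]), array([284.2, 218. ]), array([283.9, 194.7])]
```

View pics/c4.png

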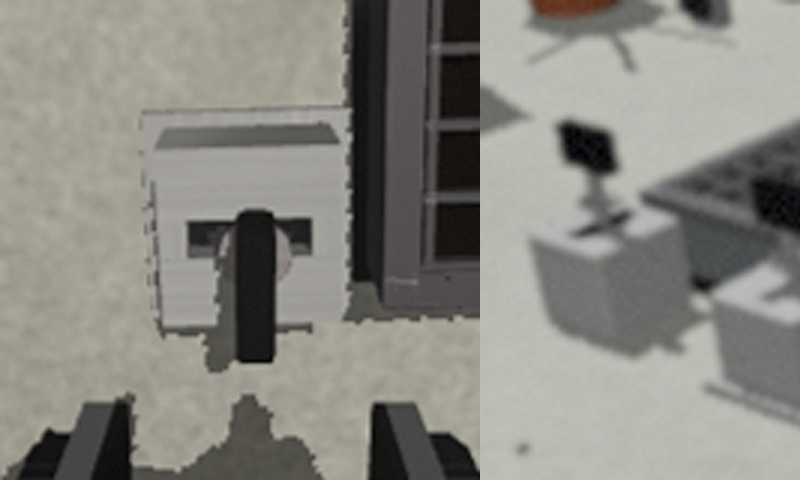

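Handle lies across the slot and upright. Its near end is at row 240.7, against 240.3 predicted for a locked key (handle top at 104 mm). A numeric check on the side view, then hand in.

Run:
```python
from h import *
b=cv2.imread('pics/raw_s4.png').max(2); m=(b<70).astype(np.uint8); m[:,:170]=0;m[:,210:]=0;m[:135]=0;m[180:]=0
n,l,st,c=cv2.connectedComponentsWithStats(m)
for i in range(1,n):
    if st[i,4]>20: print(st[i],c[i])
workorder.sign_off()
```

```text
[181 146  20  18 220] [189.90909091 155.40909091]
the job is handed in; nothing more can be done
```

The T-key is locked in the open corner and the job is handed in, at about 11.5 s of robot time. I lifted the black key from the wooden rest and lowered it through the slot. I pressed it onto the sprung pad, to about 24 mm deep by TCP height, turned it a quarter, let it rise about 5 mm, released it and backed off 11 cm.

**Last checks:**
- **Turn:** in the wrist picture the handle lies across the slot; at release the tool stood about 0.7° from square.
- **Height:** its near end is at row 240.7, against 240.3 predicted for a locked key. In the side picture its centre is at (189.9, 155.4), against (188.4, 156.3) predicted. That agrees within about 2 px.
- **Force:** the highest wrist reading after a move was about 7 N, mostly from the spring. Forces within a move were not read.
- **Released:** the wrist force is near zero and the gripper is clear of the key.

**Small disagreements:**
- The tool drifted about 3 mm in x during the turn, and I only partly corrected it (to about 1 mm). The key still rose freely.
- The head hung about 2 mm off the tool axis.
- I did not measure the pot, jar and scoop again afterwards. The arm never worked near the pot or jar, and crossed the scoop only at height.

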